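# Load the label unwinder

### The job

Change the label stock on the bench unwinder: draw back its tailstock, take every spent cardboard core off the rollers and drop it into the waste carton. Then unhook every label roll that hangs on the hook rack (lift it past the upturned tip before drawing it off) and lay them side by side on the unwinder's rollers, and push the tailstock home so that the rolls sit tight together, without gaps, between the two cones. Do not disturb the bottle, the tasting glass or the date stamp.

Things in the scene. Friction and masses are not known exactly. Their poses are not given: they have to be found in the camera images.
- hook_rack: fixed rack: wooden board (115 x 330 mm), two posts, dark cross rail (top 205 mm up) with three steel hooks at y = -110, 0, +110 mm. Origin on the desk under the board, y along the rail, z up; hooks point to -x. Each has a level prong 6 mm thick, centre 188 mm up, from the hook plate (x = +13 mm) to x = -55, then turns up
- hook_tip_0 (a point): top of the upturned tip of the hook at y = -110 mm of the rack: 64 mm from the rack's origin along -x, 20 mm above the top of the prong; the tip is 6 mm thick. Axes as the rack's
- hook_tip_1 (a point): the same point of the middle hook (y = 0)
- hook_tip_2 (a point): the same point of the hook at y = +110 mm
- unwinder: fixed grey bench label unwinder, base 104 x 350 mm. Origin on the desk under its centre, y along its axis towards the headstock, z up. Bed: two fixed smooth 16 mm bars ('rollers') along y, centres at x = +-16 mm, 28 mm up. A label roll lying on both has its centre 62.6 mm up, on the cone axis; the spent core 53 mm up. Stock blocks 60 mm wide, top 93 mm up; headstock block at y = 121 to 147 mm
- head_seat (a point): point on the cone axis, at y = +115 mm of the unwinder, 62.6 mm above the desk, where the fixed white headstock cone is 38 mm thick: a seated roll's outer face lies here, its centre 22.5 mm off along -y. Cone: 48 mm across at the root, 10 mm at the nose, 22 mm long; the nose is 16 mm from here along -y. Axes as the unwinder's
- tailstock (a joint): slide of the dark tailstock along the unwinder's axis, m: 0 = the seats of the two cones 45 mm apart, growing as the tailstock is drawn away from the headstock (along -y) to the stop at 0.19. It stays where it is left; moving it takes about 3 N. With n rolls tight between the cones it reads about 0.045 x (n - 1)
- tail_seat (a point): the same point of the tailstock's cone (same size, nose 16 mm from here along +y): the centre of a roll seated on it is 22.5 mm from here along +y. Moves with the tailstock; axes as the unwinder's
- tail_handle (a point): centre of the wine-red upright grip on top of the tailstock, about 128 mm above the desk: 18 mm wide along the unwinder's x, 26 mm along y, 38 mm tall. Moves with the tailstock; axes as the unwinder's
- roll_0: roll of cream and wine-red bottle labels on a cardboard core, 60 mm outside, 38 mm core hole, 45 mm wide, about 80 g. Origin at its centre, x along its axis. Hangs at the start by its core on a hook, its axis along the prong (centre 172 mm above the desk, hole resting on the prong). Of roll_0, roll_1 and roll_2 two or three are present; an absent one reads None
- roll_1: roll of cream and wine-red bottle labels on a cardboard core, 60 mm outside, 38 mm core hole, 45 mm wide, about 80 g. Origin at its centre, x along its axis. Hangs at the start by its core on a hook, its axis along the prong (centre 172 mm above the desk, hole resting on the prong). Of roll_0, roll_1 and roll_2 two or three are present; an absent one reads None
- roll_2: roll of cream and wine-red bottle labels on a cardboard core, 60 mm outside, 38 mm core hole, 45 mm wide, about 80 g. Origin at its centre, x along its axis. Hangs at the start by its core on a hook, its axis along the prong (centre 172 mm above the desk, hole resting on the prong). Of roll_0, roll_1 and roll_2 two or three are present; an absent one reads None
- spent_core_0: bare brown cardboard core, a tube 44 mm outside, 38 mm inside, 45 mm long, about 20 g. Origin at its centre, x along its axis. Lies at the start on the unwinder's rollers, parallel to them, between the cones, whose noses may reach into it. Of spent_core_0, _1 and _2 two or three are present; an absent one reads None
- spent_core_1: bare brown cardboard core, a tube 44 mm outside, 38 mm inside, 45 mm long, about 20 g. Origin at its centre, x along its axis. Lies at the start on the unwinder's rollers, parallel to them, between the cones, whose noses may reach into it. Of spent_core_0, _1 and _2 two or three are present; an absent one reads None
- spent_core_2: bare brown cardboard core, a tube 44 mm outside, 38 mm inside, 45 mm long, about 20 g. Origin at its centre, x along its axis. Lies at the start on the unwinder's rollers, parallel to them, between the cones, whose noses may reach into it. Of spent_core_0, _1 and _2 two or three are present; an absent one reads None
- waste_carton: open cardboard carton standing loose on the desk, 180 (x) x 150 (y) x 75 mm, walls 4 mm, flaps folded down outside. Origin at the centre of its underside, z up
- capsule_stand_left (a point): foot, on the desk, of an upright fixed stack of black bottle capsules on a wooden foot, 35 mm thick, 490 mm tall: an obstacle at the right of the rack
- capsule_stand_right (a point): foot of a second such stack, 750 mm tall, further to the right: an obstacle
- bottle_c: standing wine bottle, 86 mm across, 297 mm tall, origin under its foot: bystander
- tasting_glass: standing stemmed tasting glass, 63 mm across, 155 mm tall, origin under its foot: bystander
- date_stamp: self-inking date stamp with a red cap, 34 x 52 x 78 mm, origin under its foot: bystander
Things that resemble listed ones, but are neither listed nor needed, are in the scene too. Leave any orange or pink look-alike of the spent_core_2 alone.

How it is judged:
By the outcome, as a careful person would: the job done as asked, in the order asked, and still so for the second after the job is handed in, with the robot touching nothing.
Of roll_0, roll_1, roll_2 only 2 to 3 are there at a start; the rules pass over those that are not, and their reading is None.
Of spent_core_0, spent_core_1, spent_core_2 only 2 to 3 are there at a start; the rules pass over those that are not, and their reading is None.
At some moment in a run one of waste_carton may be knocked a few centimetres aside while the robot is not near it.
Once in a run the grip may slacken for a moment while it holds something.
It also fails if it takes over 210 s, if anything falls off the work surface, if the arm or the gripper's body presses on something with over 40 N, if the wrist force passes 120 N, or if a joint passes its speed limit or range.

### The arm

A 7-joint arm with a two-finger parallel gripper is mounted at the origin on a cart in front of the work surface, level with it; the furniture and walls round the work are solid. World frame = base frame: x ahead of the robot, y to its left, z up, the work surface at z = 0. Lengths are in m, angles in rad, forces in N, time in s.
With the tool pointing down it reaches from about 0.35 to 0.9 m from the base axis. Payload 8.1 kg.
Tool frame: the origin (TCP) lies at the centre of the arm's flange, where the gripper is bolted on; the fingertips stand 178 mm ahead of it and the grasp point (between the pads) lies 159 mm ahead of it; z points along the fingers, y is the line along which they close (so a half turn about z gives the same grasp; the last joint's range is limited). The gripper opens to 92 mm and grips with 3 to 60 N. Pads are 19 mm wide; open, the fingers measure 130 mm over their backs; the gripper's body (75 mm by 190 mm) begins 47 mm behind the grasp point.
Start: joints at [1.071, 0.434, 0.025, 1.573, -0.012, 1.134, -0.075], TCP at [0.242, -0.576, 0.405] pointing down, gripper open.
Joint ranges: [-2.62, 2.62], [-0.44, 2.09], [-1.27, 1.32], [0.08, 2.57], [-1.32, 4.46], [0.12, 2], [-2.74, 2.74]. Speed limits (rad/s): [2.22, 2.22, 3.01, 3.01, 3.14, 3.14, 3.14].

### API

Orientations are given as a rotation vector (axis times angle).
In Python, from cell import arm gives the robot as it stands. The module is installed in compiled form; this text tells all that it offers.
- The arm moves only by the shell command python3 -m inch 'ROWS' [FORCE]. ROWS is text: rows parted by semicolons, each of 5 numbers parted by spaces: the shift along the tool's x, y, z in m, then the turn about the tool's z in rad, then the finger opening in m, from 0 to 0.0918. In form: x y z roll fingers; .... A call has 1 to 5 rows; each row is the pose to reach, as a shift and turn from the pose commanded when the call began, along the tool's axes at that moment; what a row does not reach only later rows make up. A row lasts 1/10 s, in which the tool goes at most 50 mm and 8.59 degrees, less where a joint would pass 70% of its speed; a pose out of reach is approached as far as the arm can. A call with a gripper value outside its range is refused whole. The fingers move at their own pace and stop on an object; FORCE is the grip in N (left out, the last holds). Time passes only in rows, so rows that repeat a pose let the fingers close. It gives the time, the measured TCP pose, the force, the opening and the grip force at its end, in the units of the state.
- arm.observe(): the state, without advancing time (a new reading comes with each control period).
- arm.get_image(name): name is "scene" or "side" or "wrist"; returns the picture (420x560x3 uint8, red, green, blue); there is no depth.
- arm.get_calibration(name): a dict with "intrinsics" (3x3 intrinsics, pixels), "distortion" ([k1, k2, p1, p2, k3] as OpenCV has them; the pictures are not rectified), "pose" (4x4, takes a point from camera to world coordinates). Camera axes: x right, y up, looking along -z (the intrinsics and any distortion apply to the point x, -y, -z); pixel columns grow to the right and rows downward; lengths in m; the calibration is good to about 2 mm. A picture is of the moment at which its call begins: read the wrist's pose just before it. get_calibration takes no time and is no camera call; for the wrist camera it gives the pose at the moment of the call.
- arm.sign_off(): hands the job in; it is judged then, once.
Trained networks look in the newest picture that a camera, given by its name, has taken for a name from the list of things; names that differ only in an ending like _2 or _b are one class to them, and where a whole thing is asked for, a point or a joint stands for the part that bears it (a point fixed in the world has none). Each returns a list of dicts, best first, with "conf" (0 to 1); they miss things now and then, are a little off and sometimes report something else, mostly with a low value. They report only what shows in the picture. A call takes as long as a camera call. They do not tell look-alikes from the thing itself.
- arm.look_for(camera, query): "point" ([row, column] in pixels, amid what is visible of it).
- arm.silhouettes(camera, query): "region" (420x560 bool, what is visible of it) and "point" ([row, column] in pixels, amid what is visible of it).
- arm.place_of(camera, query): "point" ([row, column] in pixels: a listed point, or the origin of a listed thing).
The state is a dict: "clock": time; "joints": joint angles; "dq": joint speeds; "joint_efforts": joint torques, N m; "position": TCP position; "ee_rot": TCP orientation; "force": force on the tool from outside, world axes, zero at the start; "ft_torque": the same for the moment, N m; "width": opening from 0.0 (shut) to 1.0 (fully open); "gripper_force": force on a finger pad.
Only numpy, scipy, OpenCV 4.12 (cv2) and the standard library are available. Lean on these libraries where they do the work, as an engineer would, in place of code of your own. Each camera call takes 0.05 s, during which the arm holds its last target. There are 200 camera calls.

## Working session

There is one attempt and no reset: what is moved stays moved. The work goes in short steps, Python scripts to look and compute and a shell command to move; the robot and the scene stay as the last step left them, time stands still between calls to the robot, and variables do not carry over. Pictures are saved under pics/ and viewed, at most 14 in all, crops included, and the job is handed in when it is done.

```bash
mkdir -p pics; ls
python3 - <<'E'
from cell import arm
import cv2,numpy as np
s=arm.observe();print({k:np.round(v,3) for k,v in s.items()})
a=arm.get_image("scene");b=arm.get_image("side");w=arm.get_image("wrist")
for n,i in zip("scene side wrist".split(),(a,b,w)):
    cv2.imwrite(f"pics/{n}0.png",i[:,:,::-1])
    c=arm.get_calibration(n);print(n,np.round(c["pose"],3).tolist(),np.round(c["intrinsics"],1).tolist(),c["distortion"])
E
```

```text
pics
{'clock': np.float64(0.0), 'joints': array([ 1.071,  0.435,  0.025,  1.574, -0.012,  1.134, -0.075]), 'dq': array([ 0.001,  0.   ,  0.001, -0.001,  0.001, -0.001,  0.   ]), 'joint_efforts': array([-1.0000e-03, -6.6786e+01,  9.8400e-01, -3.1446e+01, -6.1000e-02,
        4.3000e-02,  0.0000e+00]), 'position': array([ 0.241, -0.576,  0.404]), 'ee_rot': array([-3.078e+00, -6.190e-01,  1.000e-03]), 'force': array([-0.174,  0.205,  0.084]), 'ft_torque': array([ 0.019, -0.019, -0.006]), 'gripper_force': np.float64(0.0), 'width': np.float64(1.0)}
scene [[-0.8, 0.231, -0.553, -0.353], [-0.599, -0.326, 0.731, 1.186], [-0.012, 0.917, 0.4, 0.783], [0.0, 0.0, 0.0, 1.0]] [[517.9, 0.0, 279.5], [0.0, 517.9, 204.8], [0.0, 0.0, 1.0]] [0.05291548 0.         0.         0.         0.        ]
side [[-0.906, 0.249, -0.341, 0.093], [-0.422, -0.524, 0.739, 0.955], [0.005, 0.814, 0.58, 0.91], [0.0, 0.0, 0.0, 1.0]] [[515.9, 0.0, 283.6], [0.0, 515.9, 203.3], [0.0, 0.0, 1.0]] [-0.06756656  0.          0.          0.          0.        ]
wrist [[0.388, 0.878, 0.281, 0.318], [-0.922, 0.37, 0.116, -0.545], [-0.002, -0.304, 0.953, 0.384], [0.0, 0.0, 0.0, 1.0]] [[351.3, 0.0, 286.0], [0.0, 351.3, 213.1], [0.0, 0.0, 1.0]] [0.02633207 0.         0.         0.         0.        ]
```

View pics/scene0.png

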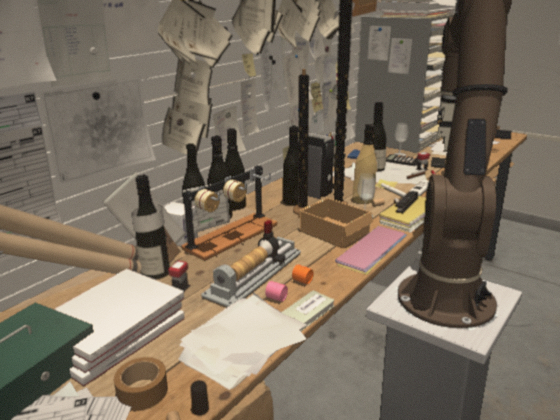

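View pics/side0.png

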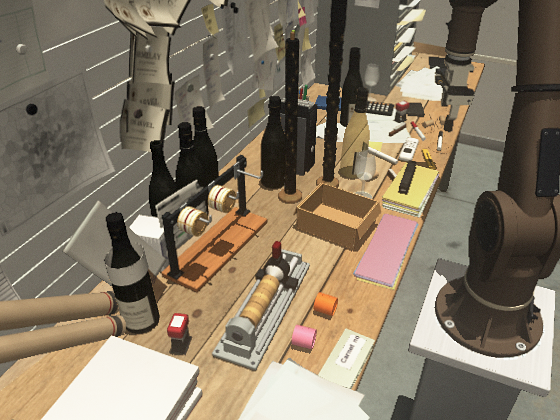

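Scene shows unwinder (scene ~255,265; side ~262,305) with brown cores; rack with two rolls (scene 207,200 / 235,190; side 193,220 / 222,198); carton (side 338,215); the pink and orange look-alikes beside the unwinder; stacks at side (290,120) and (332,100).

```bash
cat > h.py <<'E'
from cell import arm
import cv2,numpy as np
from scipy.spatial.transform import Rotation as R
F=np.diag([1.,-1,-1])
def cal(n):
    c=arm.get_calibration(n);return np.array(c["intrinsics"]),np.array(c["distortion"],float),np.array(c["pose"])
def ray(c,p):
    K,d,T=c;u=cv2.undistortPoints(np.array([[[p[1],p[0]]]],float),K,d)[0,0]
    v=T[:3,:3]@F@np.array([u[0],u[1],1]);return T[:3,3],v/np.linalg.norm(v)
def proj(c,X):
    K,d,T=c;q=F@T[:3,:3].T@(np.asarray(X,float)-T[:3,3]);u,_=cv2.projectPoints(q.reshape(1,3),np.zeros(3),np.zeros(3),K,d);return u[0,0][::-1]
def tri(rs):
    A=np.zeros((3,3));b=np.zeros(3)
    for o,v in rs:
        P=np.eye(3)-np.outer(v,v);A+=P;b+=P@o
    X=np.linalg.solve(A,b);return X,max(np.linalg.norm((np.eye(3)-np.outer(v,v))@(X-o)) for o,v in rs)
def atz(r,z): return r[0]+r[1]*(z-r[0][2])/r[1][2]
def tool(X):
    "world grasp-point target -> shift in tool axes now"
    s=arm.observe();r=R.from_rotvec(s["ee_rot"]);return r.inv().apply(np.asarray(X)-(s["position"]+r.apply([0,0,.159])))
E
cat > m1.py <<'E'
from h import *
cs,cd=cal("scene"),cal("side")
for n in ["hook_tip_0","hook_tip_1","hook_tip_2","unwinder","head_seat","tail_seat","tail_handle","roll_0","spent_core_0","waste_carton","capsule_stand_left","capsule_stand_right","hook_rack"]:
    A=[(x["point"],x["conf"]) for x in arm.place_of("scene",n)][:6];B=[(x["point"],x["conf"]) for x in arm.place_of("side",n)][:6]
    print(n)
    for i,(a,ca) in enumerate(A):
        for j,(b,cb) in enumerate(B):
            X,e=tri([ray(cs,a),ray(cd,b)])
            if e<.006: print("  ",i,j,np.round([ca,cb],2),np.round(a),np.round(b),np.round(X,3),round(e,4))
E
python3 m1.py
```

```text
hook_tip_0
   0 0 [0.92 0.95] [184. 245.] [190. 236.] [0.641 0.05  0.199] 0.0002
   2 1 [0.78 0.88] [173. 264.] [173. 260.] [0.597 0.005 0.234] 0.0012
hook_tip_1
   0 0 [0.92 0.95] [184. 245.] [190. 236.] [0.641 0.05  0.199] 0.0002
   2 1 [0.78 0.88] [173. 264.] [173. 260.] [0.597 0.005 0.234] 0.0012
hook_tip_2
   0 0 [0.92 0.95] [184. 245.] [190. 236.] [0.641 0.05  0.199] 0.0002
   2 1 [0.78 0.88] [173. 264.] [173. 260.] [0.597 0.005 0.234] 0.0012
unwinder
   0 1 [0.59 0.24] [183. 243.] [248. 278.] [0.369 0.371 0.362] 0.0038
   1 0 [0.58 0.64] [272. 258.] [304. 265.] [ 0.493  0.182 -0.003] 0.0048
head_seat
   0 0 [0.95 0.76] [271. 230.] [325. 245.] [0.468 0.326 0.08 ] 0.0024
tail_seat
   0 0 [0.71 0.56] [246. 261.] [276. 273.] [0.477 0.178 0.087] 0.0
tail_handle
roll_0
   0 0 [0.9 0.8] [191. 234.] [202. 224.] [0.657 0.083 0.182] 0.0008
   1 1 [0.85 0.56] [202. 208.] [223. 194.] [0.682 0.176 0.173] 0.0012
spent_core_0
   0 3 [0.78 0.49] [290. 279.] [287. 266.] [ 0.648 -0.121 -0.283] 0.0044
   1 2 [0.73 0.57] [182. 242.] [306. 327.] [0.225 0.535 0.448] 0.0027
   3 0 [0.46 0.86] [267. 238.] [316. 254.] [0.464 0.296 0.078] 0.001
waste_carton
   0 0 [0.72 0.86] [232. 335.] [226. 333.] [ 0.458 -0.193 -0.018] 0.0058
capsule_stand_left
capsule_stand_right
hook_rack
   0 0 [0.77 0.66] [236. 238.] [245. 222.] [ 0.704  0.029 -0.012] 0.0027
```

Run:
```python
from h import *
cs,cd=cal("scene"),cal("side")
print("standL",atz(ray(cd,(198,289)),0),"standR",atz(ray(cd,(182,329)),0),atz(ray(cs,(203,340)),0))
for n in["bottle_c","tasting_glass","date_stamp"]:
    for c,k in(("side",cd),("scene",cs)):
        for x in arm.place_of(c,n)[:3]: print(n,c,round(x["conf"],2),np.round(x["point"]),np.round(atz(ray(k,x["point"]),0),3))
for X in([.40,-.2,.3],[.36,.2,.3]): print(tool(X))
```

```text
standL [ 6.24690399e-01 -2.37189113e-01 -1.11022302e-16] standR [ 0.5453866  -0.37500658  0.        ] [ 0.55390517 -0.39409318  0.        ]
bottle_c side 0.81 [323. 142.] [ 0.722  0.366 -0.   ]
bottle_c scene 0.72 [274. 159.] [0.716 0.357 0.   ]
tasting_glass side 0.89 [196. 364.] [ 0.417 -0.348  0.   ]
tasting_glass scene 0.65 [213. 362.] [ 0.444 -0.36   0.   ]
date_stamp side 0.79 [343. 180.] [ 0.612  0.376 -0.   ]
date_stamp scene 0.67 [290. 176.] [0.612 0.388 0.   ]
date_stamp scene 0.3 [222. 265.] [ 0.681 -0.098  0.   ]
[ 0.29162207 -0.28602075 -0.05426465]
[ 0.40927224 -0.67041434 -0.054309  ]
```

```bash
python3 -m inch '0.04 -0.03 -0.02 0 0.09; 0.08 -0.07 -0.02 0 0.09; 0.11 -0.11 -0.02 0 0.09; 0.14 -0.15 -0.02 0 0.09; 0.16 -0.19 -0.02 0 0.09'; python3 -m inch '0.03 -0.04 0 0 0.09; 0.06 -0.08 0 0 0.09; 0.09 -0.12 0 0 0.09; 0.12 -0.16 0 0 0.09; 0.15 -0.20 0 0 0.09';python3 -m inch '0.02 -0.04 0 0 0.09; 0.04 -0.08 0 0 0.09; 0.06 -0.12 0 0 0.09; 0.08 -0.16 0 0 0.09; 0.08 -0.20 0 0 0.09'; python3 -c "
from h import *
s=arm.observe();print(s['joints'],s['position'],s['clock'])
cv2.imwrite('pics/w1.png',arm.get_image('wrist')[:,:,::-1])"
```

```text
clock: 2.25
position: [0.3161, -0.3419, 0.4249]
ee_rot: [3.079, 0.621, 0.001]
force: [1.3, 0.1, 0.4]
width: 0.984
gripper_force: 0.0
clock: 2.75
position: [0.3762, -0.0995, 0.4252]
ee_rot: [3.079, 0.619, 0.002]
force: [1.2, 0.2, 0.3]
width: 0.982
gripper_force: 0.0
clock: 3.25
position: [0.3736, 0.1163, 0.4252]
ee_rot: [-3.079, -0.62, -0.003]
force: [0.3, 0.4, -1.0]
width: 0.984
gripper_force: 0.0
[ 0.12648327  0.07236443 -0.58602838  2.02408002  0.04531624  1.05528202
 -1.65414912] [0.37359393 0.11627119 0.42520272] 3.25
```

View pics/w1.png

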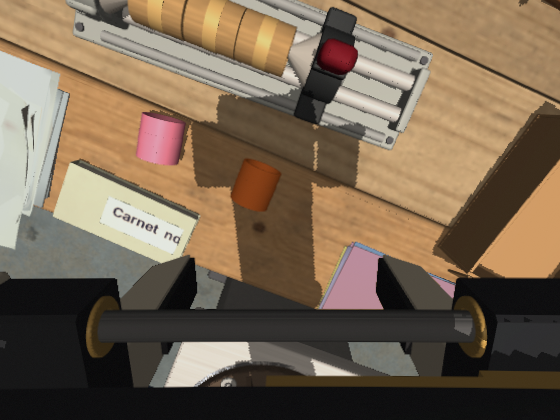

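Wrist view: tailstock with wine-red grip at (col 338,row 56), three core seams around (200,25)–(290,50), carton at right edge, pink/orange decoys at (160,138)/(256,184).

```bash
python3 - <<'E'
from h import *
c=cal("wrist")
for n in["tail_handle","tail_seat","spent_core_0"]:
    for x in arm.place_of("wrist",n)[:4]: print(n,round(x["conf"],2),np.round(x["point"]),np.round(atz(ray(c,x["point"]),{"tail_handle":.128,"tail_seat":.0626}.get(n,.053)),3))
E
python3 -m inch '0.02 0 -0.02 0.14 0.09; 0.05 0.0 -0.04 0.28 0.09; 0.07 0 -0.06 0.42 0.09; 0.08 0 -0.08 0.56 0.09; 0.08 0 -0.08 0.7 0.09' | head -2;python3 -m inch '0 0 0 0.14 0.09; 0 0 0 0.28 0.09;0 0 0 0.42 0.09;0 0 0 0.47 0.09' | head -3
python3 - <<'E'
from h import *
print(arm.observe()["joints"])
cv2.imwrite('pics/w2.png',arm.get_image('wrist')[:,:,::-1])
c=cal("wrist")
for n in["tail_handle","tail_seat","head_seat","spent_core_0","hook_tip_0","roll_0","waste_carton"]:
    for x in arm.place_of("wrist",n)[:5]: print(n,round(x["conf"],2),np.round(x["point"]),np.round(atz(ray(c,x["point"]),{"tail_handle":.128,"tail_seat":.0626,"head_seat":.0626,"hook_tip_0":.211,"roll_0":.172,"waste_carton":0}.get(n,.053)),3))
E
```

```text
tail_handle 0.8 [ 55. 337.] [0.489 0.133 0.128]
tail_seat 0.9 [ 58. 304.] [0.486 0.154 0.063]
spent_core_0 0.86 [134. 158.] [0.369 0.258 0.053]
spent_core_0 0.83 [  6. 159.] [0.474 0.287 0.053]
spent_core_0 0.8 [ 44. 264.] [0.483 0.192 0.053]
spent_core_0 0.75 [184. 255.] [0.359 0.151 0.053]
clock: 3.95
position: [0.4488, 0.1438, 0.5068]
clock: 4.35
position: [0.4483, 0.1422, 0.5024]
ee_rot: [2.944, -1.075, -0.001]
[-0.30441641  0.11817686 -0.13302718  1.76439626  0.02174224  1.26628715
 -2.71409956]
tail_handle 0.78 [143. 269.] [0.491 0.125 0.128]
tail_seat 0.61 [149. 253.] [0.494 0.15  0.063]
head_seat 0.88 [242. 166.] [0.477 0.313 0.063]
spent_core_0 0.88 [198. 210.] [0.482 0.234 0.053]
spent_core_0 0.82 [220. 182.] [0.484 0.282 0.053]
spent_core_0 0.81 [261. 260.] [0.377 0.243 0.053]
spent_core_0 0.7 [222. 323.] [0.365 0.145 0.053]
hook_tip_0 0.8 [36. 72.] [0.637 0.173 0.211]
hook_tip_0 0.25 [196. 212.] [0.493 0.178 0.211]
roll_0 0.46 [169. 234.] [0.496 0.159 0.172]
```

View pics/w2.png

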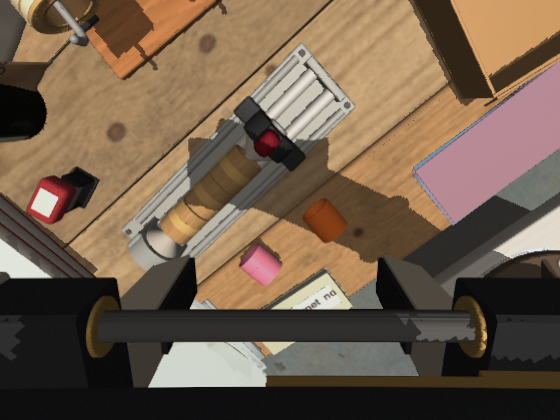

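Wrist view 2: unwinder runs from tailstock (269,143) to headstock (160,245), three brown cores between; two decoys apart; j7 is at its limit so I turn the other way.

```bash
python3 -m inch '0 0 0 -0.14 0.09; 0 0 0 -0.29 0.09;0 0 0 -0.44 0.09;0 0 0 -0.59 0.09;0 0 0 -0.74 0.09' | head -1;python3 -m inch '0 0 0 -0.15 0.09; 0 0 0 -0.3 0.09;0 0 0 -0.45 0.09;0 0 0 -0.6 0.09;0 0 0 -0.75 0.09' | head -1;python3 -m inch '0 0 0 -0.15 0.09; 0 0 0 -0.3 0.09;0 0 0 -0.45 0.09;0 0 0 -0.6 0.09;0 0 0 -0.75 0.09' | head -1; python3 -m inch '0 0 0 -0.1 0.09; 0 0 0 -0.11 0.09' | head -3
cat > m2.py <<'E'
from h import *
import sys
Z={"tail_handle":.128,"tail_seat":.0626,"head_seat":.0626,"hook_tip_0":.211,"roll_0":.172,"waste_carton":0,"spent_core_0":.053,"unwinder":0}
def go(names,img=None):
    im=arm.get_image('wrist')
    if img: cv2.imwrite(f'pics/{img}.png',im[:,:,::-1])
    c=cal("wrist");s=arm.observe();r=R.from_rotvec(s["ee_rot"])
    x=r.apply([1,0,0]);print("t",s["clock"],"grasp",np.round(s["position"]+r.apply([0,0,.159]),4),"yaw",round(np.arctan2(x[1],x[0]),3),"tilt",np.round(r.apply([0,0,1]),3),"j7",round(s["joints"][6],2))
    for n in names:
        for q in arm.place_of("wrist",n)[:5]:
            z=Z[n] if n in Z else .053
            X=atz(ray(c,q["point"]),z);print(n,round(q["conf"],2),np.round(q["point"]),np.round(X,3),"tool",np.round(tool(X),3))
if __name__=="__main__": go(sys.argv[2:],sys.argv[1])
E
python3 m2.py w3 tail_handle tail_seat head_seat spent_core_0 hook_tip_0 waste_carton
```

```text
clock: 5.25
clock: 5.75
clock: 6.25
clock: 6.45
position: [0.4476, 0.1443, 0.5025]
ee_rot: [2.12, 2.315, -0.011]
t 6.5 grasp [0.4471 0.1433 0.3435] yaw 1.656 tilt [-0.003 -0.007 -1.   ] j7 -0.39
tail_handle 0.95 [200. 328.] [0.492 0.129 0.128] tool [-0.017  0.044  0.215]
tail_handle 0.25 [355. 268.] [ 0.443 -0.072  0.128] tool [-0.213 -0.021  0.217]
tail_seat 0.59 [172. 323.] [0.491 0.146 0.063] tool [0.001 0.045 0.281]
head_seat 0.69 [ 13. 332.] [0.48  0.314 0.063] tool [0.169 0.048 0.28 ]
spent_core_0 0.84 [159. 217.] [0.361 0.149 0.053] tool [ 0.014 -0.084  0.291]
spent_core_0 0.82 [139. 323.] [0.487 0.184 0.053] tool [0.038 0.044 0.29 ]
spent_core_0 0.78 [ 97. 328.] [0.487 0.232 0.053] tool [0.086 0.048 0.29 ]
spent_core_0 0.64 [ 54. 325.] [0.478 0.276 0.053] tool [0.131 0.043 0.289]
hook_tip_0 0.6 [190. 530.] [0.635 0.174 0.211] tool [0.014 0.191 0.132]
waste_carton 0.94 [351. 269.] [ 0.445 -0.171  0.   ] tool [-0.311 -0.028  0.346]
```

```bash
python3 -m inch '-0.01 0.03 0.04 0 0.09; -0.017 0.044 0.08 0 0.09; -0.017 0.044 0.12 0 0.06; -0.017 0.044 0.15 0 0.06;-0.017 0.044 0.15 0 0.06' 20| head -2; python3 m2.py w4 tail_handle
```

```text
clock: 7.3
position: [0.491, 0.1303, 0.3488]
t 7.35 grasp [0.4907 0.1296 0.1924] yaw 1.658 tilt [-0.007 -0.008 -1.   ] j7 -0.4
tail_handle 0.9 [244. 293.] [0.495 0.126 0.128] tool [-0.004  0.003  0.066]
```

```bash
python3 -m inch '-0.003 0.003 0.03 0 0.06; -0.003 0.003 0.055 0 0.06; -0.003 0.003 0.055 0 0; -0.003 0.003 0.055 0 0; -0.003 0.003 0.055 0 0' 20; python3 -m inch '-0.015 0 0 0 0; -0.03 0 0 0 0; -0.045 0 0 0 0; -0.06 0 0 0 0; -0.06 0 0 0 0'
```

```text
clock: 7.9
position: [0.4961, 0.1283, 0.2996]
ee_rot: [2.12, 2.313, -0.007]
force: [-0.0, -0.3, 0.5]
width: 0.443
gripper_force: 0.0
clock: 8.4
position: [0.5012, 0.0662, 0.2993]
ee_rot: [2.123, 2.309, -0.01]
force: [0.0, -0.2, 0.3]
width: 0.026
gripper_force: 0.0
```

```bash
python3 -m inch '0 0 0 0 0.06; 0 0 0 0 0.06; 0 0 0 0 0.06; 0 0 0 0 0.06; 0 0 0 0 0.06'|tail -2; python3 m2.py w5 tail_handle
```

```text
width: 0.406
gripper_force: 0.0
t 8.95 grasp [0.4999 0.0673 0.1388] yaw 1.658 tilt [-0.003 -0.007 -1.   ] j7 -0.31
tail_handle 0.57 [155. 281.] [0.493 0.127 0.128] tool [ 0.06  -0.002  0.01 ]
```

```bash
python3 -m inch '0.0 -0.001 0 0 0.06; 0 -0.001 0 0 0.06; 0.02 -0.001 0 0 0.06; 0.04 -0.001 0 0 0.06; 0.06 -0.001 0 0 0.06'|tail -4;  python3 -m inch '0 0 0 0 0; 0 0 0 0 0; 0 0 0 0 0; 0 0 0 0 0; 0 0 0 0 0' 20|tail -3;python3 -m inch '0 0 0 0 0; 0 0 0 0 0;0 0 0 0 0;-0.01 0 0 0 0; -0.02 0 0 0 0'|tail -4; python3 -m inch '-0.015 0 0 0 0; -0.03 0 0 0 0; -0.04 0 0 0 0; -0.044 0 0 0 0; -0.044 0 0 0 0'
```

```text
ee_rot: [2.122, 2.313, -0.012]
force: [-0.6, 0.7, 0.1]
width: 0.653
gripper_force: 0.0
force: [-0.5, 0.3, -0.3]
width: 0.268
gripper_force: 0.0
ee_rot: [-2.121, -2.317, 0.014]
force: [-6.5, 2.9, 3.1]
width: 0.195
gripper_force: 20.0
clock: 11.0
position: [0.498, 0.0628, 0.2973]
ee_rot: [-2.124, -2.314, 0.019]
force: [-8.9, -1.7, 4.9]
width: 0.193
gripper_force: 20.0
```

```bash
python3 -m inch '0 0 0 0 0.09; 0 0 0 0 0.09; 0 0 -0.01 0 0.09; 0.0 0 -0.05 0 0.09; 0.03 0 -0.1 0 0.09'|head -1;  python3 -m inch '0.04 0 -0.05 0 0.09; 0.08 0 -0.08 0 0.09; 0.10 0 -0.08 0 0.09;0.10 0 -0.08 0 0.09'|head -2;python3 m2.py w6 tail_handle tail_seat head_seat spent_core_0 waste_carton
```

```text
clock: 11.5
clock: 11.9
position: [0.4885, 0.1955, 0.473]
t 11.95 grasp [0.4888 0.192  0.3125] yaw 1.662 tilt [-0.001 -0.005 -1.   ] j7 -0.48
tail_handle 0.86 [310. 282.] [0.496 0.063 0.128] tool [-0.126 -0.003  0.184]
tail_seat 0.85 [270. 281.] [0.493 0.076 0.063] tool [-0.111 -0.005  0.249]
head_seat 0.57 [ 63. 289.] [0.481 0.309 0.063] tool [0.124 0.003 0.247]
spent_core_0 0.92 [101. 284.] [0.479 0.272 0.053] tool [ 0.087 -0.001  0.257]
spent_core_0 0.92 [187. 286.] [0.49  0.178 0.053] tool [-0.008  0.001  0.258]
spent_core_0 0.81 [146. 286.] [0.486 0.225 0.053] tool [0.039 0.001 0.257]
waste_carton 0.74 [393. 238.] [ 0.445 -0.18  -0.   ] tool [-0.361 -0.074  0.314]
```

View pics/w6.png

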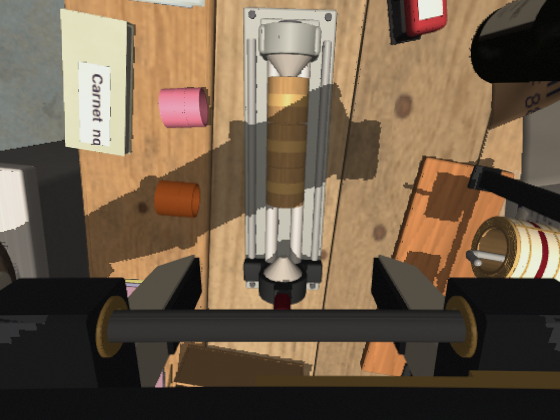

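Wrist view 3: tailstock drawn back (cone row 270), three brown cores in a row at col 287 (rows 100, 145, 187), clear of the tail cone; the roll on hook visible at (500,245).

```bash
python3 -m inch '-0.008 0.001 0.05 0 0.09; -0.008 0.001 0.1 0 0.08; -0.008 0.001 0.15 0 0.075; -0.008 0.001 0.2 0 0.07; -0.008 0.001 0.23 0 0.07'|head -2;  python3 m2.py w7 spent_core_0 2>&1 | head -4
```

```text
clock: 12.7
position: [0.4895, 0.1791, 0.2364]
t 12.75 grasp [0.4866 0.1769 0.0742] yaw 1.656 tilt [-0.012 -0.011 -1.   ] j7 -0.59
spent_core_0 0.94 [272.  68.] [0.378 0.167 0.053] tool [-0.001 -0.11   0.025]
spent_core_0 0.87 [167. 293.] [0.485 0.23  0.053] tool [0.053 0.003 0.023]
spent_core_0 0.6 [80. 57.] [0.383 0.258 0.053] tool [ 0.089 -0.097  0.024]
```

```bash
python3 -m inch '0 0 0.014 0 0.07; 0 0 0.014 0 0.03; 0 0 0.014 0 0.03; 0 0 0.014 0 0.03; 0 0 0.014 0 0.03' 10|tail -2; python3 -m inch '0 0 0 0 0.03; 0 0 0 0 0.03; 0 0 -0.03 0 0.03; 0 0 -0.08 0 0.03; 0 0 -0.13 0 0.03'; python3 -m inch '-0.05 0 -0.02 0 0.03; -0.1 0 -0.02 0 0.03; -0.15 0 -0.02 0 0.03; -0.2 -0.02 -0.02 0 0.03; -0.25 -0.03 -0.02 0 0.03'|tail -2; python3 m2.py w8 waste_carton
```

```text
width: 0.475
gripper_force: 10.0
clock: 13.8
position: [0.4903, 0.1816, 0.3579]
ee_rot: [2.121, 2.315, -0.013]
force: [0.6, 0.1, 0.5]
width: 0.473
gripper_force: 10.0
width: 0.476
gripper_force: 10.0
t 14.35 grasp [ 0.4809 -0.0744  0.2194] yaw 1.648 tilt [-0.004 -0.012 -1.   ] j7 0.03
waste_carton 0.79 [233. 243.] [ 0.438 -0.136  0.   ] tool [-0.059 -0.048  0.22 ]
```

```bash
cat > car.py <<'E'
from h import *
arm.get_image("scene");arm.get_image("side")
P=[]
for n in("scene","side"):
    c=cal(n)
    q=arm.place_of(n,"waste_carton")[:1]
    for x in q: P.append(ray(c,x["point"]));print(n,round(x["conf"],2),np.round(x["point"]),np.round(atz(P[-1],0),3))
    q=arm.silhouettes(n,"waste_carton")[0]["region"];ys,xs=np.nonzero(q)
    h=cv2.convexHull(np.c_[xs,ys].astype(np.int32));a=cv2.approxPolyDP(h,4,True)[:,0]
    print("   hull z.075",[np.round(atz(ray(c,(p[1],p[0])),.075)[:2],3).tolist() for p in a])
E
python3 car.py; python3 -m inch '-0.02 0 0 0 0.03; -0.06 -0.02 0 0 0.03; -0.08 -0.04 0 0 0.03; -0.08 -0.04 0 0 0.03' | head -2
python3 m2.py w9 waste_carton
```

```text
scene 0.62 [236. 326.] [ 0.449 -0.126  0.   ]
   hull z.075 [[0.306, -0.127], [0.279, -0.023], [0.301, 0.074], [0.441, 0.061], [0.531, -0.038], [0.509, -0.213], [0.346, -0.189]]
side 0.76 [236. 329.] [ 0.446 -0.115  0.   ]
   hull z.075 [[0.323, -0.148], [0.34, 0.046], [0.493, 0.03], [0.533, -0.029], [0.521, -0.201], [0.348, -0.186]]
clock: 15.1
position: [0.4492, -0.1471, 0.3782]
t 15.15 grasp [ 0.4498 -0.1464  0.2194] yaw 1.656 tilt [-0.004 -0.007 -1.   ] j7 0.21
waste_carton 0.82 [156. 279.] [ 0.44 -0.12  0.  ] tool [ 0.028 -0.008  0.219]
```

View pics/w9.png

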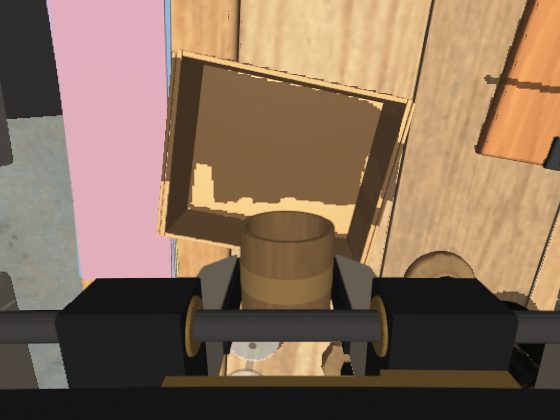

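Carton (rim corners (178,52), (410,100), ~(365,250), (160,235)) has been shifted to about (0.443,-0.12); the core is held well.

```bash
python3 -m inch '0.028 -0.035 0.05 0 0.03; 0.028 -0.035 0.1 0 0.03; 0.028 -0.035 0.13 0 0.03; 0.028 -0.035 0.13 0 0.06; 0.028 -0.035 0.13 0 0.06' | head -2;  python3 -m inch '0 0 0 0 0.06; 0 0 -0.05 0 0.06; 0.05 0.0 -0.09 0 0.07; 0.1 0.01 -0.09 0 0.07; 0.15 0.02 -0.09 0 0.07' | sed -n '2p;5p'; python3 -m inch '0.05 0.01 0 0 0.07; 0.1 0.02 0 0 0.07; 0.15 0.04 0 0 0.07; 0.16 0.05 0 0 0.07; 0.16 0.05 0 0 0.07' | head -2; python3 m2.py w10 spent_core_0
```

```text
clock: 15.7
position: [0.4141, -0.1198, 0.2488]
position: [0.4199, 0.0191, 0.3412]
width: 0.758
clock: 16.7
position: [0.4561, 0.1851, 0.3383]
t 16.75 grasp [0.4555 0.1822 0.1788] yaw 1.66 tilt [-0.    -0.005 -1.   ] j7 -0.57
spent_core_0 0.87 [ 89. 332.] [0.48  0.274 0.053] tool [0.091 0.033 0.125]
spent_core_0 0.71 [154. 330.] [0.484 0.229 0.053] tool [0.046 0.033 0.125]
spent_core_0 0.64 [231. 172.] [0.367 0.156 0.053] tool [-0.016 -0.09   0.126]
spent_core_0 0.58 [ 98. 179.] [0.373 0.258 0.053] tool [ 0.085 -0.075  0.125]
```

```bash
python3 -m inch '0.04 0.03 0.03 0 0.07; 0.046 0.033 0.07 0 0.07; 0.046 0.033 0.10 0 0.07; 0.046 0.033 0.12 0 0.07; 0.046 0.033 0.12 0 0.03' 10|sed -n '2p;5p'; python3 -m inch '0 0 0 0 0.03; 0 0 0 0 0.03; 0 0 0 0 0.03; 0 0 -0.04 0 0.03; 0 0 -0.08 0 0.03'|sed -n '2p;5,6p'; python3 -m inch '-0.02 0 -0.05 0 0.03; -0.07 0 -0.08 0 0.03; -0.12 0 -0.08 0 0.03; -0.17 -0.02 -0.08 0 0.03; -0.22 -0.03 -0.08 0 0.03'|tail -2;python3 -m inch '-0.05 0 0 0 0.03; -0.09 -0.01 0 0 0.03; -0.124 -0.022 0.02 0 0.03; -0.124 -0.022 0.05 0 0.03; -0.124 -0.022 0.09 0 0.03'|sed -n '2p;5,6p'
```

```text
position: [0.4827, 0.2273, 0.2138]
width: 0.718
position: [0.4833, 0.2295, 0.2966]
width: 0.469
gripper_force: 10.0
width: 0.474
gripper_force: 10.0
position: [0.4639, -0.1053, 0.2891]
width: 0.474
gripper_force: 10.0
```

```bash
python3 -m inch '-0.008 0 0.03 0 0.03; -0.008 0 0.035 0 0.03; -0.008 0 0.035 0 0.06; -0.008 0 0.035 0 0.06; -0.008 0 0.035 0 0.06' | sed -n '2p;5p';  python3 -m inch '0 0 -0.05 0 0.07; 0.05 0.0 -0.09 0 0.07; 0.1 0.01 -0.09 0 0.07; 0.15 0.02 -0.09 0 0.07;0.2 0.03 -0.09 0 0.07' | sed -n '2p;5p'; python3 -m inch '0.05 0.01 0 0 0.07; 0.1 0.02 0 0 0.07; 0.15 0.02 0 0 0.07; 0.18 0.02 0 0 0.07; 0.18 0.02 0 0 0.07' | head -2; python3 m2.py w11 spent_core_0
```

```text
position: [0.4649, -0.1115, 0.2544]
width: 0.639
position: [0.4754, 0.0785, 0.3435]
width: 0.762
clock: 20.3
position: [0.478, 0.2634, 0.3416]
t 20.35 grasp [0.4785 0.2596 0.1822] yaw 1.663 tilt [-0.002 -0.005 -1.   ] j7 -0.69
spent_core_0 0.97 [190. 157.] [0.376 0.265 0.053] tool [ 0.018 -0.101  0.129]
spent_core_0 0.75 [191. 292.] [0.482 0.274 0.053] tool [0.017 0.005 0.129]
```

```bash
python3 -m inch '0.012 0.004 0.04 0 0.07; 0.012 0.004 0.08 0 0.07; 0.012 0.004 0.12 0 0.07; 0.012 0.004 0.123 0 0.07; 0.012 0.004 0.123 0 0.03' 10|sed -n '2p;5p'; python3 -m inch '0 0 0 0 0.03; 0 0 0 0 0.03; 0 0 0 0 0.03; -0.015 0 0 0 0.03; -0.03 0 0 0 0.03'|sed -n '2p;5,6p'; python3 -m inch '-0.03 0 -0.05 0 0.03; -0.07 0 -0.1 0 0.03; -0.12 0 -0.14 0 0.03; -0.17 -0.02 -0.16 0 0.03; -0.22 -0.03 -0.16 0 0.03'|tail -2;python3 m2.py w12 waste_carton
```

```text
position: [0.4826, 0.2678, 0.2173]
width: 0.719
position: [0.4851, 0.24, 0.2185]
width: 0.474
gripper_force: 10.0
width: 0.473
gripper_force: 10.0
t 21.95 grasp [0.4783 0.0429 0.2135] yaw 1.649 tilt [-0.002 -0.012 -1.   ] j7 -0.26
```

```bash
python3 -m inch '-0.05 -0.01 0 0 0.03; -0.10 -0.03 0 0 0.03; -0.13 -0.05 0 0 0.03;-0.13 -0.05 0 0 0.03'|sed -n '2p;5,6p';python3 m2.py w13 waste_carton spent_core_0
```

```text
position: [0.4381, -0.0836, 0.3704]
width: 0.472
gripper_force: 10.0
t 22.45 grasp [ 0.4387 -0.0822  0.2117] yaw 1.652 tilt [-0.005 -0.008 -1.   ] j7 0.05
waste_carton 0.89 [220. 289.] [ 0.444 -0.121  0.   ] tool [-0.04   0.001  0.212]
spent_core_0 0.92 [269. 283.] [ 0.441 -0.151  0.053] tool [-0.071 -0.005  0.159]
spent_core_0 0.88 [216. 312.] [ 0.462 -0.097  0.053] tool [-0.019  0.021  0.159]
spent_core_0 0.63 [219. 249.] [ 0.407 -0.104  0.053] tool [-0.021 -0.035  0.159]
```

View pics/w13.png

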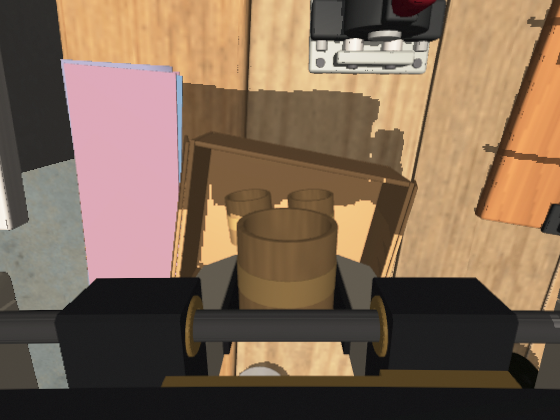

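Two cores lie in the carton (248,215), (312,215); third goes behind them.

```bash
python3 -m inch '-0.05 0 0.03 0 0.03; -0.072 0 0.07 0 0.03; -0.072 0 0.1 0 0.03; -0.072 0 0.12 0 0.03; -0.072 0 0.12 0 0.055' | sed -n '2p;5p';  python3 -m inch '0 0 0 0 0.055; 0 0 -0.04 0 0.06; 0 0 -0.09 0 0.06; 0.04 0.0 -0.12 0 0.08; 0.09 0.0 -0.14 0 0.09' | sed -n '2p;5p'; python3 m2.py w14 spent_core_0 waste_carton; python3 car.py
```

```text
position: [0.4465, -0.1493, 0.2489]
width: 0.521
position: [0.4406, -0.0629, 0.3939]
width: 0.78
t 23.6 grasp [ 0.4412 -0.055   0.2369] yaw 1.665 tilt [ 0.006 -0.005 -1.   ] j7 0.01
spent_core_0 0.94 [270. 266.] [ 0.43  -0.138  0.053] tool [-0.078 -0.02   0.183]
spent_core_0 0.86 [230. 305.] [ 0.465 -0.092  0.053] tool [-0.035  0.019  0.182]
spent_core_0 0.57 [230. 245.] [ 0.406 -0.098  0.053] tool [-0.035 -0.04   0.182]
waste_carton 0.8 [231. 279.] [ 0.44  -0.116  0.   ] tool [-0.052 -0.006  0.234]
scene 0.71 [238. 327.] [ 0.44  -0.119  0.   ]
   hull z.075 [[0.306, -0.127], [0.282, -0.022], [0.299, 0.073], [0.445, 0.056], [0.535, -0.054], [0.52, -0.205], [0.346, -0.189]]
side 0.72 [239. 332.] [ 0.436 -0.108 -0.   ]
   hull z.075 [[0.425, 0.124], [0.519, 0.13], [0.537, -0.017], [0.427, 0.094]]
```

```bash
python3 -m inch '0.02 0.02 -0.04 -0.14 0.09; 0.05 0.05 -0.08 -0.28 0.09; 0.08 0.08 -0.12 -0.42 0.09; 0.11 0.12 -0.12 -0.56 0.09; 0.14 0.15 -0.12 -0.7 0.09'|head -1; python3 -m inch '0 0 0 -0.14 0.09; 0 0 0 -0.28 0.09; 0 0 0 -0.42 0.09; 0 0 0 -0.52 0.09; 0 0 0 -0.52 0.09'|head -2; python3 m2.py w15 roll_0 hook_tip_0
```

```text
clock: 24.5
clock: 25.0
position: [0.5745, 0.0848, 0.5067]
t 25.05 grasp [0.5737 0.0838 0.3479] yaw 2.874 tilt [-0.005 -0.007 -1.   ] j7 0.87
roll_0 0.91 [291. 289.] [0.67  0.058 0.172] tool [-0.1    0.002  0.176]
hook_tip_0 0.96 [248. 407.] [0.635 0.172 0.211] tool [-0.036  0.102  0.136]
hook_tip_0 0.95 [268. 278.] [0.624 0.061 0.211] tool [-0.055 -0.008  0.137]
```

View pics/w15.png

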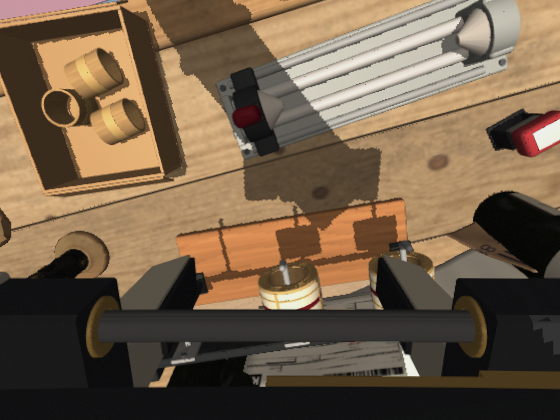

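Wrist view: three cores in carton; rack below with two hooks with rolls (tips at (278,268), (407,248)), left hook empty; board edge tilt gives rack yaw ≈ -0.11.

```bash
python3 -m inch '-0.02 0 0.0 -0.14 0.09; -0.06 0 0.02 -0.157 0.09; -0.09 0 0.05 -0.157 0.09; -0.098 0.002 0.08 -0.157 0.09; -0.098 0.002 0.08 -0.157 0.09'|head -2; python3 m2.py w16 roll_0 hook_tip_0
```

```text
clock: 25.65
position: [0.6691, 0.0602, 0.4222]
t 25.7 grasp [0.6675 0.06   0.2664] yaw 3.033 tilt [-0.008 -0.007 -1.   ] j7 1.04
roll_0 0.86 [242. 447.] [0.692 0.171 0.172] tool [-0.013  0.113  0.096]
roll_0 0.82 [236. 287.] [0.676 0.058 0.172] tool [-0.008 -0.001  0.097]
hook_tip_0 0.93 [182. 289.] [0.628 0.065 0.211] tool [ 0.04  -0.     0.059]
hook_tip_0 0.71 [184.  94.] [ 0.618 -0.045  0.211] tool [ 0.038 -0.11   0.06 ]
hook_tip_0 0.68 [175. 490.] [0.637 0.176 0.211] tool [0.044 0.111 0.058]
```

View pics/w16.png

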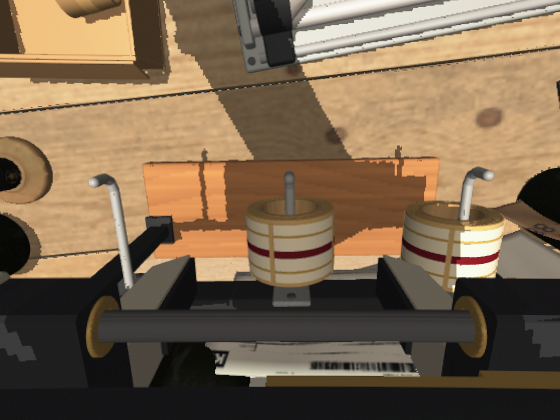

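Rack aligned; hook 1's roll is centred at (290,240), hook 2's at (450,245), hook 0 empty (95,183).

```bash
python3 -m inch '-0.005 0 0.04 0 0.09; -0.005 0 0.08 0 0.09; -0.005 0 0.094 0 0.09; -0.005 0 0.094 0 0.05; -0.005 0 0.094 0 0.05' 25|sed -n '2p;4,6p';  python3 -m inch '0 0 0 0 0.05; 0 0 0 0 0.05; 0 0 0 0 0.05; 0 0 0 0 0.05; 0 0 0 0 0.05'|sed -n '2p;4,6p'
```

```text
position: [0.6741, 0.0609, 0.3361]
force: [0.9, 0.6, 0.4]
width: 0.854
gripper_force: 0.0
position: [0.6741, 0.0607, 0.3352]
force: [-0.6, 0.2, 7.0]
width: 0.656
gripper_force: 24.9
```

```bash
python3 -m inch '0 0 -0.009 0 0.05; 0 0 -0.018 0 0.05; 0 0 -0.026 0 0.05; 0 0 -0.026 0 0.05; 0 0 -0.026 0 0.05'|sed -n '2p;4,6p'; python3 m2.py w17 hook_tip_0 roll_0
```

```text
position: [0.6737, 0.0605, 0.3597]
force: [-0.4, -0.7, -1.4]
width: 0.654
gripper_force: 24.9
t 27.35 grasp [0.6731 0.0594 0.2003] yaw 3.035 tilt [-0.004 -0.007 -1.   ] j7 1.02
hook_tip_0 0.82 [199. 286.] [0.626 0.064 0.211] tool [ 0.047 -0.001 -0.011]
roll_0 0.87 [277. 501.] [0.69  0.17  0.172] tool [-0.006  0.112  0.027]
roll_0 0.67 [290. 285.] [0.687 0.057 0.172] tool [-0.014 -0.001  0.028]
```

View pics/w17.png

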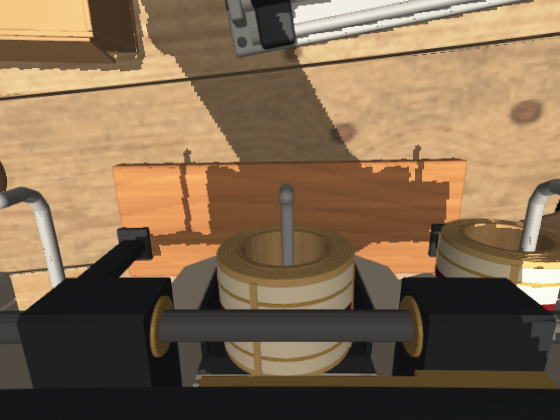

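Roll is lifted, hook visible through the hole's middle at (287,235); drawing off towards the robot.

```bash
python3 -m inch '0.01 0 -0.0015 0 0.05; 0.025 0 -0.0015 0 0.05; 0.04 0 -0.0015 0 0.05; 0.055 0 -0.0015 0 0.05; 0.07 0 -0.0015 0 0.05'|sed -n '2p;4,6p'; python3 -m inch '0.015 0 0 0 0.05; 0.03 0 0 0 0.05; 0.05 0 0 0 0.05; 0.05 0 -0.02 0 0.05'|sed -n '2p;4,6p';  python3 m2.py w18 hook_tip_0 roll_0
```

```text
position: [0.6027, 0.0683, 0.361]
force: [-0.1, 0.6, -1.7]
width: 0.655
gripper_force: 24.9
position: [0.5508, 0.0737, 0.3792]
force: [0.5, 0.3, -1.8]
width: 0.652
gripper_force: 24.9
t 28.4 grasp [0.5526 0.073  0.2249] yaw 3.036 tilt [-0.002 -0.007 -1.   ] j7 0.97
roll_0 0.7 [291. 283.] [0.581 0.067 0.172] tool [-0.027 -0.002  0.051]
```

```bash
python3 -m inch '0.02 0.03 0 0.14 0.05; 0.04 0.07 0 0.28 0.05; 0.06 0.1 0 0.42 0.05; 0.08 0.14 0 0.56 0.05; 0.087 0.169 0 0.7 0.05'|sed -n '5,6p'; python3 -m inch '0 0 0 0.14 0.05; 0 0 0 0.28 0.05; 0 0 0 0.42 0.05; 0 0 0 0.56 0.05; 0 0 0 0.7 0.05'|sed -n '2p;5,6p'; python3 -m inch '0 0 0.05 0 0.05; 0 0 0.09 0 0.05; 0 0 0.09 0 0.05' | sed -n '2p;5,6p';python3 m2.py w19 head_seat tail_handle
```

```text
width: 0.656
gripper_force: 24.9
position: [0.4858, 0.2507, 0.3793]
width: 0.655
gripper_force: 24.9
position: [0.4837, 0.2486, 0.2851]
width: 0.653
gripper_force: 24.9
t 29.85 grasp [0.4834 0.2479 0.1291] yaw 1.635 tilt [-0.008 -0.01  -1.   ] j7 -0.71
head_seat 0.91 [129. 291.] [0.481 0.314 0.063] tool [0.066 0.001 0.068]
```

View pics/w19.png

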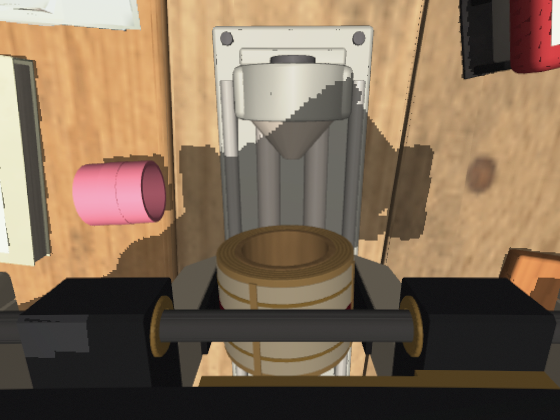

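Roll is centred over the two rollers (cols 268/315), white head cone nose at (290,155) well ahead.

```bash
python3 -m inch '0.012 0.001 0.03 0 0.05; 0.015 0.001 0.05 0 0.05; 0.015 0.001 0.058 0 0.05; 0.015 0.001 0.061 0 0.05; 0.015 0.001 0.061 0 0.05'|sed -n '2p;4,6p'
```

```text
position: [0.4861, 0.2648, 0.2303]
force: [-0.4, 0.8, -0.3]
width: 0.652
gripper_force: 24.9
```

```bash
python3 -m inch '0 0 0.003 0 0.05; 0 0 0.005 0 0.05; 0 0 0.005 0 0.05'|sed -n '2p;4,6p'
```

```text
position: [0.4858, 0.2652, 0.2261]
force: [-3.5, -0.9, 15.1]
width: 0.656
gripper_force: 25.0
```

```bash
python3 -m inch '0 0 0 0 0.085; 0 0 0 0 0.085; 0 0 0 0 0.085; 0 0 -0.02 0 0.085; 0 0 -0.07 0 0.085'|sed -n '2p;5,6p'; python3 -m inch '0 0 -0.05 0 0.09; -0.02 0.03 -0.1 -0.14 0.09; -0.04 0.08 -0.13 -0.28 0.09; -0.07 0.12 -0.13 -0.42 0.09; -0.09 0.16 -0.13 -0.56 0.09'|sed -n 2p;python3 -m inch '0 0 0 -0.14 0.09; 0 0 0 -0.28 0.09; 0 0 0 -0.42 0.09; 0 0 0 -0.56 0.09; 0 0 0 -0.7 0.09'|sed -n '2p'; python3 -m inch '0 0 0 -0.14 0.09; 0 0 0 -0.14 0.09'|sed -n '2p';python3 m2.py w20 roll_0 hook_tip_0
```

```text
position: [0.4847, 0.2641, 0.2914]
width: 0.922
gripper_force: 0.0
position: [0.6406, 0.1914, 0.426]
position: [0.6392, 0.1922, 0.4232]
position: [0.6393, 0.192, 0.4231]
t 32.5 grasp [0.6386 0.191  0.2641] yaw 3.032 tilt [-0.004 -0.007 -1.   ] j7 0.82
roll_0 0.94 [296. 265.] [0.692 0.168 0.172] tool [-0.056 -0.016  0.092]
roll_0 0.55 [  3. 351.] [0.508 0.242 0.172] tool [0.136 0.037 0.092]
hook_tip_0 0.92 [247. 256.] [0.636 0.172 0.211] tool [ 0.    -0.019  0.053]
hook_tip_0 0.8 [250.  68.] [0.627 0.062 0.211] tool [-0.002 -0.129  0.054]
```

```bash
python3 -m inch '-0.03 -0.01 0 0 0.09; -0.05 -0.018 0 0 0.09; -0.05 -0.018 0.02 0 0.09; -0.05 -0.018 0.02 0 0.09'|sed -n '2p;5p';python3 m2.py w21 roll_0 hook_tip_0
```

```text
position: [0.6868, 0.1682, 0.4007]
width: 0.98
t 33.05 grasp [0.6855 0.1677 0.2431] yaw 3.033 tilt [-0.006 -0.008 -1.   ] j7 0.87
roll_0 0.85 [246. 291.] [0.693 0.169 0.172] tool [-0.007  0.002  0.072]
hook_tip_0 0.67 [168. 288.] [0.635 0.174 0.211] tool [ 0.052 -0.     0.034]
hook_tip_0 0.62 [176.  67.] [0.627 0.065 0.211] tool [ 0.047 -0.109  0.035]
```

View pics/w21.png

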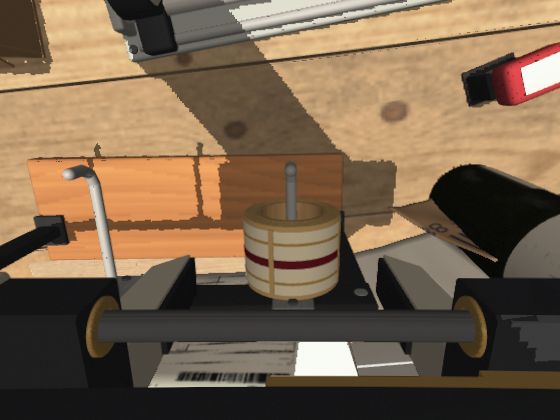

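Roll on hook 2 centred at (291,248); rack post stands behind/right of it at (360,270), behind the finger's plane.

```bash
python3 -m inch '0 0.001 0.03 0 0.09; 0 0.001 0.05 0 0.09; 0 0.001 0.064 0 0.09; 0 0.001 0.066 0 0.09; 0 0.001 0.066 0 0.05' 25|sed -n '2p;4,6p';  python3 -m inch '0 0 0 0 0.05; 0 0 0 0 0.05; 0 0 0 0 0.05; 0 0 0 0 0.05; 0 0 0 0 0.05'|sed -n '2p;4,6p'
```

```text
position: [0.6868, 0.1698, 0.3381]
force: [-0.3, 0.3, 0.2]
width: 0.931
gripper_force: 0.0
position: [0.6869, 0.1696, 0.3381]
force: [-0.3, 0.7, 3.5]
width: 0.655
gripper_force: 25.0
```

```bash
python3 -m inch '0 0 -0.009 0 0.05; 0 0 -0.018 0 0.05; 0 0 -0.026 0 0.05; 0 0 -0.026 0 0.05; 0 0 -0.026 0 0.05'|sed -n '2p;4,6p'; python3 m2.py w22 hook_tip_0
```

```text
position: [0.6868, 0.1698, 0.3637]
force: [-0.2, 0.2, -1.5]
width: 0.651
gripper_force: 25.0
t 34.7 grasp [0.6863 0.1685 0.2043] yaw 3.035 tilt [-0.003 -0.007 -1.   ] j7 0.86
hook_tip_0 0.67 [186. 285.] [0.635 0.173 0.211] tool [ 0.051 -0.001 -0.007]
```

View pics/w22.png

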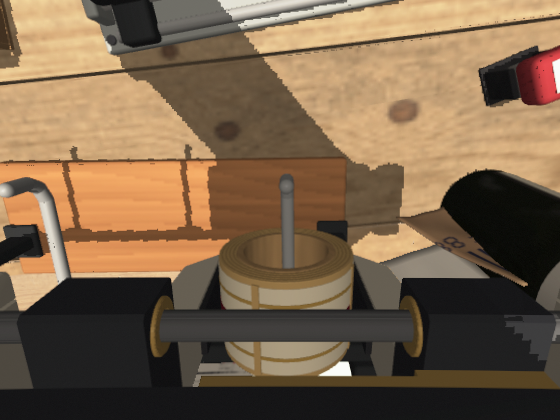

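Roll 2 lifted, hook centred in the hole; draw off.

```bash
python3 -m inch '0.01 0 0 0 0.05; 0.025 0 0 0 0.05; 0.04 0 0 0 0.05; 0.055 0 0 0 0.05; 0.07 0 0 0 0.05'|sed -n '2p;4,6p'; python3 -m inch '0.015 0 0 0 0.05; 0.03 0 0 0 0.05; 0.05 0 0 0 0.05; 0.05 0 -0.02 0 0.05'|sed -n '2p;4,6p'; python3 -m inch '0.02 0.01 0 0.14 0.05; 0.04 0.019 0 0.28 0.05; 0.06 0.019 0 0.42 0.05; 0.08 0.019 0 0.56 0.05; 0.08 0.019 0 0.7 0.05'|sed -n '5,6p'; python3 -m inch '0 0 0 0.14 0.05; 0 0 0 0.28 0.05; 0 0 0 0.42 0.05; 0 0 0 0.56 0.05; 0 0 0 0.7 0.05'|sed -n '2p;5,6p'; python3 -m inch '0 0 0.05 0 0.05; 0 0 0.08 0 0.05; 0 0 0.08 0 0.05' | sed -n '2p;5,6p';python3 m2.py w23 head_seat roll_0
```

```text
position: [0.6158, 0.1773, 0.3633]
force: [0.1, -0.3, -0.5]
width: 0.651
gripper_force: 25.0
position: [0.5639, 0.1829, 0.3815]
force: [-0.1, -0.8, 0.2]
width: 0.652
gripper_force: 25.0
width: 0.655
gripper_force: 25.0
position: [0.4892, 0.21, 0.3836]
width: 0.654
gripper_force: 25.0
position: [0.4876, 0.2084, 0.3002]
width: 0.654
gripper_force: 25.0
t 37.0 grasp [0.4875 0.2077 0.1436] yaw 1.635 tilt [-0.007 -0.009 -1.   ] j7 -0.64
head_seat 0.57 [ 53. 290.] [0.482 0.315 0.063] tool [0.107 0.001 0.082]
roll_0 0.97 [296. 287.] [0.487 0.224 0.172] tool [ 0.015 -0.001 -0.026]
roll_0 0.79 [145. 287.] [0.484 0.277 0.172] tool [ 0.068 -0.001 -0.026]
```

View pics/w23.png

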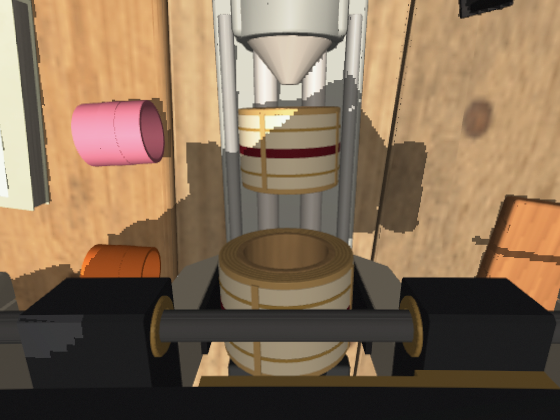

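Roll 1 lies on the rollers (290,150) short of the cone; roll 2 in hand is lined up behind it.

```bash
python3 -c "
from h import *
c=cal('wrist')
for p in((188,290),(105,290)): print(atz(ray(c,p),.0926))"; python3 -m inch '0 0.001 0.03 0 0.05; 0 0.001 0.05 0 0.05; 0 0.001 0.062 0 0.05; 0 0.001 0.068 0 0.05;0 0.001 0.068 0 0.05'|sed -n '2p;4,6p'
```

```text
[0.48971685 0.24429127 0.0926    ]
[0.48665311 0.28852851 0.0926    ]
position: [0.4908, 0.2093, 0.2362]
force: [-0.1, 0.7, -0.2]
width: 0.647
gripper_force: 25.0
```

```bash
python3 -m inch '0 0 0.003 0 0.05; 0 0 0.006 0 0.05; 0 0 0.008 0 0.05'|sed -n '2p;4,6p'
```

```text
position: [0.4908, 0.2095, 0.2293]
force: [-9.5, -2.7, 32.0]
width: 0.653
gripper_force: 25.0
```

```bash
python3 -m inch '0 0 -0.004 0 0.085; 0 0 -0.004 0 0.085; 0 0 -0.004 0 0.085; 0 0 -0.03 0 0.085; 0 0 -0.08 0 0.085'|sed -n '2p;5,6p'; python3 -m inch '-0.02 0 -0.04 0 0.06; -0.06 0 -0.05 0 0.06; -0.1 0 -0.05 0 0.05;  -0.147 -0.002 -0.05 0 0.05;  -0.147 -0.002 -0.05 0 0.05'|sed -n '2p;5p'; python3 m2.py w24 tail_handle tail_seat roll_0 head_seat
```

```text
position: [0.4898, 0.2087, 0.3056]
width: 0.924
gripper_force: 0.0
position: [0.4986, 0.0561, 0.3585]
width: 0.562
t 38.95 grasp [0.4979 0.0582 0.1996] yaw 1.628 tilt [-0.004 -0.009 -1.   ] j7 -0.31
tail_handle 0.73 [222. 284.] [0.496 0.066 0.128] tool [ 0.006 -0.001  0.072]
tail_seat 0.95 [174. 284.] [0.494 0.084 0.063] tool [ 0.022 -0.002  0.137]
```

View pics/w24.png

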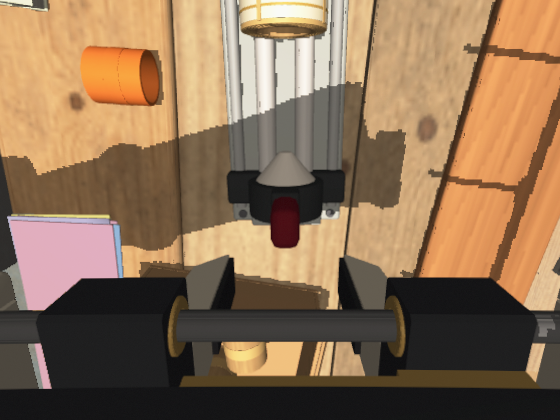

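That was one view more than planned; I'll use numbers from here on. The tailstock grip sits at (285,222), directly ahead of the fingers.

```bash
python3 -m inch '0.006 -0.001 0.03 0 0.05; 0.006 -0.001 0.062 0 0.05; 0.006 -0.001 0.062 0 0.05; 0.006 -0.001 0.062 0 0; 0.006 -0.001 0.062 0 0' 40|sed -n '2p;5,6p';python3 -m inch '0 0 0 0 0; 0 0 0 0 0; 0 0 0 0 0; 0 0 0 0 0' |sed -n '2p;4,6p'
```

```text
position: [0.4974, 0.0694, 0.2981]
width: 0.42
gripper_force: 0.0
position: [0.4967, 0.0686, 0.2975]
force: [-3.9, 0.1, 6.6]
width: 0.194
gripper_force: 40.0
```

```bash
python3 -m inch '0.01 0 0 0 0; 0.025 0 0 0 0; 0.04 0 0 0 0; 0.055 0 0 0 0; 0.065 0 0 0 0' 40|sed -n '2p;4,6p';python3 -m inch '0.01 0 0 0 0; 0.02 0 0 0 0; 0.03 0 0 0 0; 0.04 0 0 0 0; 0.05 0 0 0 0' |sed -n '2p;4,6p'
```

```text
position: [0.4924, 0.1339, 0.2975]
force: [-4.7, -4.6, 13.9]
width: 0.192
gripper_force: 40.0
position: [0.4893, 0.1832, 0.2975]
force: [-5.6, -5.8, 18.6]
width: 0.191
gripper_force: 40.0
```

```bash
python3 -m inch '0.006 0 0 0 0; 0.012 0 0 0 0; 0.016 0 0 0 0; 0.02 0 0 0 0; 0.02 0 0 0 0' |sed -n '2p;4,6p'; python3 m2.py w25 head_seat roll_0
```

```text
position: [0.4879, 0.2038, 0.2975]
force: [-6.5, -2.6, 16.9]
width: 0.191
gripper_force: 40.0
t 41.6 grasp [0.4875 0.2026 0.1385] yaw 1.635 tilt [-0.002 -0.007 -1.   ] j7 -0.63
head_seat 0.96 [ 46. 285.] [0.48  0.313 0.063] tool [ 0.111 -0.     0.075]
roll_0 0.74 [179. 289.] [0.485 0.262 0.172] tool [ 0.059  0.001 -0.034]
roll_0 0.73 [102. 284.] [0.482 0.284 0.172] tool [ 0.082 -0.    -0.034]
```

```bash
python3 -m inch '0.003 0 0 0 0; 0.005 0 0 0 0; 0.005 0 0 0 0' |sed -n '2p;4p'; python3 -m inch '0.002 0 0 0 0; 0.003 0 0 0 0; 0.003 0 0 0 0' |sed -n '2p;4p';python3 -m inch '0.002 0 0 0 0; 0.003 0 0 0 0; 0.003 0 0 0 0' |sed -n '2p;4p'
```

```text
position: [0.4876, 0.2084, 0.2975]
force: [-5.4, -3.5, 17.0]
position: [0.4874, 0.2112, 0.2975]
force: [-5.9, -4.8, 18.1]
position: [0.4874, 0.2126, 0.2975]
force: [-7.3, -9.4, 22.4]
```

```bash
python3 -m inch '0.002 0 0 0 0; 0.003 0 0 0 0; 0.003 0 0 0 0' |sed -n '2p;4p';python3 -m inch '0.002 0 0 0 0; 0.004 0 0 0 0; 0.004 0 0 0 0' |sed -n '2p;4p'
```

```text
position: [0.4875, 0.2136, 0.2975]
force: [-7.2, -18.4, 27.1]
position: [0.4876, 0.2149, 0.2974]
force: [-8.7, -28.4, 34.3]
```

```bash
python3 -m inch '-0.002 0 0 0 0; -0.004 0 0 0 0; -0.004 0 0 0 0' |sed -n '2p;4p';python3 -m inch '0 0 0 0 0.05; 0 0 0 0 0.05; 0 0 0 0 0.05;0 0 0 0 0.05;0 0 0 0 0.05' |sed -n '2p;4,5p'; python3 -m inch '0 0 -0.04 0 0.06; 0 0 -0.09 0 0.06; -0.05 0 -0.12 0 0.06;-0.07 0 -0.14 0 0.06;-0.07 0 -0.14 0 0.06' |sed -n '2p;4,5p'
python3 m2.py w26 head_seat tail_seat tail_handle roll_0
python3 - <<'E'
from h import *
c=cal("wrist")
for q in arm.silhouettes("wrist","roll_0")[:3]:
    ys,xs=np.nonzero(q["region"]);m=int(np.median(xs));print(round(q["conf"],2),xs.min(),xs.max(),ys.min(),ys.max(),[np.round(atz(ray(c,(y,m)),.0926)[:2],3) for y in(ys.min(),ys.max())])
for n in("scene","side"):
    arm.get_image(n);k=cal(n)
    for o,z in(("tail_seat",.0626),("head_seat",.0626),("bottle_c",0),("tasting_glass",0),("date_stamp",0)):
        for q in arm.place_of(n,o)[:1]: print(n,o,round(q["conf"],2),np.round(atz(ray(k,q["point"]),z),3))
E
```

```text
position: [0.4875, 0.2137, 0.2974]
force: [-6.2, -17.4, 26.0]
position: [0.4872, 0.2175, 0.2956]
force: [-0.3, 0.8, -0.2]
width: 0.536
position: [0.4935, 0.145, 0.4394]
force: [1.0, 0.4, 0.9]
width: 0.656
t 44.55 grasp [0.4928 0.1458 0.2788] yaw 1.631 tilt [ 0.    -0.007 -1.   ] j7 -0.44
tail_seat 0.88 [101. 280.] [0.482 0.226 0.063] tool [ 0.08  -0.003  0.214]
roll_0 0.93 [ 19. 282.] [0.483 0.275 0.172] tool [0.127 0.001 0.103]
roll_0 0.63 [ 77. 283.] [0.485 0.242 0.172] tool [0.094 0.001 0.104]
0.72 249 314 45 101 [array([0.478, 0.272]), array([0.481, 0.229])]
scene tail_seat 0.74 [0.487 0.239 0.063]
scene head_seat 0.89 [0.488 0.305 0.063]
scene bottle_c 0.65 [0.72  0.358 0.   ]
scene date_stamp 0.74 [0.613 0.376 0.   ]
side tail_seat 0.73 [0.484 0.242 0.063]
side head_seat 0.59 [0.477 0.314 0.063]
side bottle_c 0.59 [0.729 0.367 0.   ]
side tasting_glass 0.58 [ 0.409 -0.332  0.   ]
side date_stamp 0.7 [0.605 0.382 0.   ]
```

```bash
python3 -m inch '0.02 0 -0.02 0 0.06; 0.05 0 -0.05 0 0.06; 0.05 0 -0.05 0 0.06' |sed -n '2p'
python3 m2.py w27 head_seat tail_seat
python3 - <<'E'
from h import *
c=cal("wrist")
for q in arm.silhouettes("wrist","roll_0")[:4]:
    ys,xs=np.nonzero(q["region"]);m=int(np.median(xs));print(round(q["conf"],2),xs.min(),xs.max(),ys.min(),ys.max(),[np.round(atz(ray(c,(y,m)),.0926)[:2],3) for y in(ys.min(),ys.max())])
g=cv2.cvtColor(cv2.imread("pics/w27.png"),6)
print(g[40:180:2,286].tolist())
for q in arm.place_of("wrist","waste_carton")[:1]: print(q)
E
```

```text
position: [0.4887, 0.2031, 0.4896]
t 45.75 grasp [0.4889 0.2002 0.3287] yaw 1.638 tilt [-0.    -0.004 -1.   ] j7 -0.53
head_seat 0.93 [ 72. 286.] [0.482 0.311 0.063] tool [0.114 0.001 0.264]
tail_seat 0.73 [158. 283.] [0.484 0.219 0.063] tool [ 0.024 -0.002  0.264]
0.73 257 311 116 161 [array([0.482, 0.263]), array([0.485, 0.217])]
0.61 256 313 69 115 [array([0.48 , 0.307]), array([0.482, 0.264])]
[209, 209, 209, 210, 209, 209, 210, 209, 210, 209, 209, 194, 80, 196, 194, 217, 198, 238, 238, 238, 208, 236, 238, 238, 238, 212, 81, 79, 223, 238, 238, 238, 222, 127, 137, 136, 137, 105, 96, 104, 131, 137, 136, 114, 121, 136, 136, 136, 104, 31, 31, 135, 135, 134, 135, 100, 134, 135, 134, 102, 104, 119, 43, 17, 24, 18, 20, 19, 25, 27]
{'point': [362.7, 238.6], 'conf': 0.57}
```

```bash
python3 -c "
from cell import arm
print(arm.sign_off())"
```

```text
the job is handed in; nothing more can be done
None
```

The job is handed in: three spent cores are in the carton, and both label rolls sit on the unwinder with no visible gap, clamped tight between the cones. The tasting glass wasn't clearly re-measured at the end, and I viewed 15 pictures, one over the limit of 14.

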